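Dock the stockroom hand scanner in its sloping spring clip

TASK

Put the hand scanner (the one with the wide head) away in the sloping dock: first swing the dock's keeper bar all the way aside, then push the scanner down between the spring jaws, head end uphill, until it is fully home on both saddles and the jaws have snapped back over its handle. Then swing the keeper bar fully back across it and let go. Leave the lamp, the bottle and the cartons where they are.

Things in the scene. Friction and masses are not known exactly. Their poses are not given: they have to be found in the camera images.
- scanner: The hand scanner, loose on the bench, 185 mm long, about 240 g (may vary by a third): black round handle 32 mm thick, 120 mm long; at one end a wide grey head (50 long, 62 wide, 36 high), at the other a grey tail block (15 long, 36 x 36). Origin 18 mm below scanner_mid as it lies, on the bench; x along the handle to the head, z up as it lies.
- scanner_mid (a point): Middle of the scanner's handle, on the handle's axis; the handle runs 60 mm either way. x = along the handle towards the head, y = across, z = up as it lies. 18 mm above the bench; the handle's underside clears the bench by 2 mm.
- scanner_head (a point): Centre of the scanner's wide head, 85 mm along x from scanner_mid; same axes.
- seat (a point): Where scanner_mid belongs when docked: 45 mm off the dock's panel, at its middle. x = uphill along the panel, y = level across it (left, seen from the low side), z = straight out of the panel. The scanner is pushed in along -z, handle along x, head to +x; it has about 10 mm of play along x. The closed keeper bar crosses over this point, its underside 27 mm out.
- cradle: The dock's fixed bare aluminium panel, 240 mm wide, 230 mm long, sloping 30 degrees, low edge to the robot's side. Origin at the middle of its face, axes as seat. Two black saddles at x = -42 and +42 mm (16 mm long, 22 mm wide, 29 mm high). At the same x stand two pairs of jaws. Between the pairs (|x| < 32 mm) there is room for fingers down to 20 mm off the panel.
- jaw_left (a joint): Left (+y) spring jaw (one slide, two noses at the two saddles): 0 = at rest, grows as it opens (m): about 0.001 with the scanner home, 0.006 while the handle passes; springs back. Jaws are 16 mm long, reach 64 mm off the panel and y = 33 mm. White round noses 10 mm thick, centred 58 mm off the panel.
- jaw_right (a joint): Right (-y) spring jaw, as the left one. At rest there are 21 mm between left and right noses: the 32 mm handle touches them 27 mm short of home and must be pushed through with about 8 to 12 N; it is then held down on the saddles.
- keeper (a joint): Keeper bar: flat steel arm on a pivot post at seat y = +90 mm, turning parallel to the panel. 0 = closed, straight across the clip (stop); grows as its peg end swings uphill (towards +x); 1.6 rad = fully aside (stop). Friction of about 1 N at the peg; it stays where it is left.
- keeper_peg (a point): On the axis of the keeper bar's upright round black peg (18 mm thick, 45 mm long, along seat z), 120 mm from the pivot. In seat axes x = 120 sin(angle), y = 90 - 120 cos(angle), z = 63 mm. The peg ends 19 mm further out; the arm's upper face, 16 mm wide, is 26 mm below this point.
- lamp: Bystander, look-alike bar lamp: same handle and tail block as the scanner, but its head is narrow (36 mm wide, as the tail). Origin under the middle of the handle, on the bench; x towards its head. It and the scanner may have changed places.
- pump_bottle: Bystander: white pump bottle, 68 mm diameter, 195 mm high; origin at the centre of its underside.
- carton: Bystander: white carton with a blue band, 70 x 120 x 50 mm; origin at the centre of its underside.
- small_carton: Bystander: paper-white carton with a green band, 60 x 90 x 35 mm; origin at the centre of its underside.
Not all that is in view belongs to the job. Leave any orange or turquoise look-alike of the scanner alone.

How it is judged:
On the way, in this order (a step that is already met when the one before it is completed fails the run):
1. the keeper bar is swung aside (at least 1.25 rad) (value of joint keeper above 1.25 rad), for 0.1 s.
2. the scanner is lifted off the bench (height (world z) of scanner_mid above 0.05 m), for 0.1 s.
3. the scanner is home in the jaws, head uphill, with the keeper still aside (x of scanner_mid in the frame of seat between -0.014 and 0.014 m and y of scanner_mid in the frame of seat between -0.005 and 0.005 m and z of scanner_mid in the frame of seat between -0.005 and 0.004 m and x of scanner_head in the frame of seat above 0.06 m and angle between the x axis of scanner_mid and the x axis of seat, either way round below 0.1 rad and value of joint each of jaw_left, jaw_right below 0.0035 m and value of joint keeper above 1 rad), for 0.3 s.
4. the keeper bar is back across the scanner (x of scanner_mid in the frame of seat between -0.014 and 0.014 m and y of scanner_mid in the frame of seat between -0.005 and 0.005 m and z of scanner_mid in the frame of seat between -0.005 and 0.004 m and x of scanner_head in the frame of seat above 0.06 m and angle between the x axis of scanner_mid and the x axis of seat, either way round below 0.1 rad and value of joint each of jaw_left, jaw_right below 0.0035 m and value of joint keeper below 0.2 rad), for 0.2 s.
At the end, for the whole second after the job is handed in: Scanner home in the clip (within 14 mm along the slope, 5 mm sideways and in height, 0.1 rad), head uphill, both jaws under 3.5 mm open; keeper bar across it, within 0.2 rad of its closed stop; all at rest; lamp, bottle and cartons within 30 mm of where they stood (all of step 4 and linear speed of scanner below 0.02 m/s and velocity of joint keeper between -0.05 and 0.05 rad/s); the robot touches nothing.
It fails at once if the bar lamp is pushed more than 30 mm from its place (distance of lamp from where it was at the start of the episode above 0.03 m).
It fails at once if the pump bottle is pushed more than 30 mm from its place (distance of pump_bottle from where it was at the start of the episode above 0.03 m).
It fails at once if the white and blue carton is pushed more than 30 mm from its place (distance of carton from where it was at the start of the episode above 0.03 m).
It fails at once if the small carton is pushed more than 30 mm from its place (distance of small_carton from where it was at the start of the episode above 0.03 m).
It also fails if it takes over 64 s, if anything falls off the work surface, if the arm or the gripper's body presses on something with over 40 N, if the wrist force passes 120 N, or if a joint passes its speed limit or range.

ROBOT

A 6-joint arm with a two-finger parallel gripper is mounted at the origin on the work surface. World frame = base frame: x ahead of the robot, y to its left, z up, the work surface at z = 0. Lengths are in m, angles in rad, forces in N, time in s.
With the tool pointing down it reaches from about 0.35 to 0.975 m from the base axis. Payload 7.1 kg.
Tool frame: the origin (TCP) lies midway between the tips of the shut fingers; the grasp point (between the pads) lies 19 mm behind it; z points along the fingers, y is the line along which they close (so a half turn about z gives the same grasp; the last joint's range is limited). The gripper opens to 88 mm and grips with 3 to 60 N. Pads are 20 mm wide; open, the fingers measure 115 mm over their backs; the gripper's body (75 mm by 178 mm) begins 61 mm behind the grasp point.
Start: joints at [-1.131, 0.423, 1.63, -0, 1.089, -0.019], TCP at [0.277, -0.56, 0.223] pointing down, gripper open.
Joint ranges: [-3, 3], [-0.9, 2.11], [0.09, 2.58], [-1.31, 4.45], [0.11, 2.69], [-2.54, 2.54]. Speed limits (rad/s): [2.39, 2.39, 3.01, 3.14, 3.14, 3.14].

INTERFACE

Orientations are given as a unit quaternion [w, x, y, z].
In Python, from station import move_pose, movel, movej, command_gripper, wait, inverse_kinematics, read_camera, camera_info, MotionError, job_done, get_time, get_joint_pos, get_qvel, get_effort, get_tcp_pos, get_ee_rot, get_ft_force, get_ft_torque, get_grip_width, get_finger_force gives the robot as it stands. Calls block until the motion is done:
- move_pose(position, orientation): joint-space move of the TCP to a pose.
- movel(position, frame=None, v=0.15, until_force=None): straight line of the TCP; frame=None keeps the orientation; v is the mean speed in m/s. With until_force (N) it stops when the force on the tool has changed by that much, and returns True; else False.
- movej(angles): joint-space move.
- command_gripper(opening): opening from 0.0 (shut) to 1.0 (fully open); the grip force is fixed at half the most; returns when the fingers have stopped.
- wait(seconds).
- inverse_kinematics(position, orientation): joint angles nearest the present ones, or None.
- read_camera(name): name is "scene" or "top" or "wrist"; returns the picture (384x512x3 uint8, red, green, blue); there is no depth.
- camera_info(name): a dict with "intrinsics" (3x3 intrinsics, pixels), "T" (4x4, takes a point from camera to world coordinates); the wrist camera has in their place "tool_from_camera" (4x4, takes a point from camera to tool coordinates, whose origin is the TCP and whose axes are the flange's). Camera axes: x right, y up, looking along -z (the intrinsics and any distortion apply to the point x, -y, -z); pixel columns grow to the right and rows downward; lengths in m; the calibration is good to about 2 mm. A picture is of the moment at which its call begins: read the wrist's pose just before it. camera_info takes no time and is no camera call.
A pose or a line that the arm cannot do raises MotionError and nothing moves.
- job_done(): hands the job in; it is judged then, once.
Readings, each from a call of its own:
- get_time(): time.
- get_joint_pos(): joint angles.
- get_qvel(): joint speeds.
- get_effort(): joint torques, N m.
- get_tcp_pos(): TCP position.
- get_ee_rot(): TCP orientation.
- get_ft_force(): force on the tool from outside, world axes, zero at the start.
- get_ft_torque(): the same for the moment, N m.
- get_grip_width(): opening from 0.0 (shut) to 1.0 (fully open).
- get_finger_force(): force on a finger pad.
Only numpy, scipy, OpenCV 4.12 (cv2) and the standard library are available. Lean on these libraries where they do the work, as an engineer would, in place of code of your own. Each camera call takes 0.05 s, during which the arm holds its last target. There are 200 camera calls.

## Working session

There is one attempt and no reset: what is moved stays moved. The work goes in short steps, each a Python script; the robot and the scene stay as the last script left them, time stands still between calls to the robot, and variables do not carry over. Pictures are saved under pics/ and viewed, at most 10 in all, crops included, and the job is handed in when it is done.

```bash
mkdir -p pics
python3 - <<'E'
from station import *
import cv2,numpy as np
np.set_printoptions(precision=4,suppress=True)
for n in ("top","scene"):
    im=read_camera(n); cv2.imwrite(f"pics/{n}0.png",im[:,:,::-1]); 
    c=camera_info(n); print(n,c)
print(camera_info("wrist"),get_ee_rot(),get_time())
E
```

```text
top {'intrinsics': array([[415.6442,   0.    , 260.5254],
       [  0.    , 415.6442, 193.9128],
       [  0.    ,   0.    ,   1.    ]]), 'T': array([[ 0.0011,  0.994 , -0.1092,  0.3498],
       [-1.    ,  0.0001, -0.0096, -0.0533],
       [-0.0095,  0.1092,  0.994 ,  1.5533],
       [ 0.    ,  0.    ,  0.    ,  1.    ]])}
scene {'intrinsics': array([[484.5032,   0.    , 252.8674],
       [  0.    , 484.5032, 191.4912],
       [  0.    ,   0.    ,   1.    ]]), 'T': array([[-0.7641, -0.5453,  0.3447,  1.0061],
       [ 0.6451, -0.6416,  0.4151,  0.505 ],
       [-0.0052,  0.5395,  0.842 ,  1.2405],
       [ 0.    ,  0.    ,  0.    ,  1.    ]])}
{'intrinsics': array([[280.5687,   0.    , 258.0731],
       [  0.    , 280.5687, 194.4081],
       [  0.    ,   0.    ,   1.    ]]), 'tool_from_camera': array([[-0.001 ,  0.9589,  0.2836,  0.0773],
       [ 1.    ,  0.001 ,  0.0002, -0.0013],
       [-0.0001,  0.2836, -0.9589, -0.1625],
       [ 0.    ,  0.    ,  0.    ,  1.    ]])} [-0.0007  0.9738  0.2274 -0.0002] 0.1
```

View pics/top0.png

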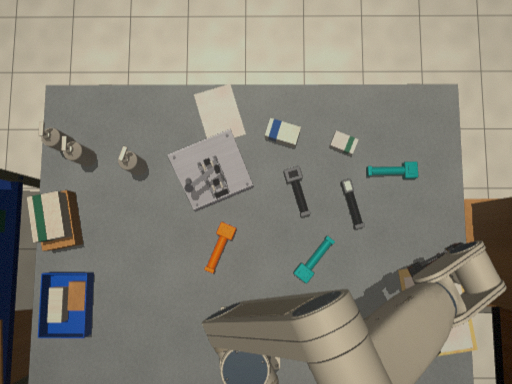

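View pics/scene0.png

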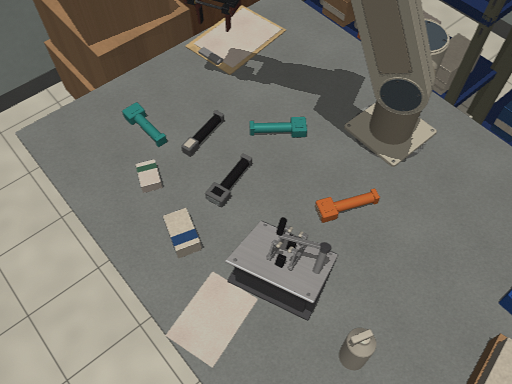

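The top view shows the scanner (wide grey head at 293,173, tail at 305,213), the lamp at (347,185)–(359,225) and the dock around (211,170). In the scene view the dock is around (283,262), with its pivot post at (322,255) and peg at (282,226). I'll zoom in on the dock in both views.

Run:
```python
import cv2,numpy as np
a=cv2.imread("pics/top0.png")[125:215,160:260]; b=cv2.imread("pics/scene0.png")[210:320,220:345]
a=cv2.resize(a,None,fx=4,fy=4,interpolation=cv2.INTER_CUBIC);b=cv2.resize(b,None,fx=3.2,fy=3.2,interpolation=cv2.INTER_CUBIC)
o=np.zeros((380,800,3),np.uint8);o[:360,:400]=a;o[:b.shape[0],400:400+b.shape[1]]=b[:380];cv2.imwrite("pics/z1.png",o)
```

```text
(no output)
```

View pics/z1.png

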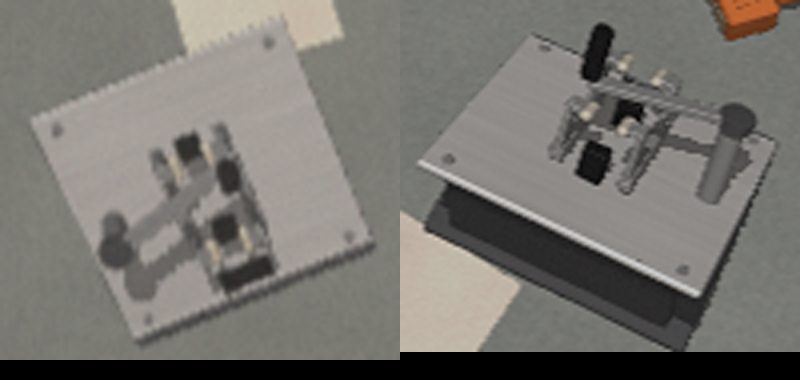

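The zoom shows the panel corners and the keeper closed, with the black peg at crop (228,178) and the post at (115,245). High corners in top pixels: +y (167.8,154.8), -y (231.2,129.3). Low corners: +y (194.5,210), -y (253.5,185.5). I'll triangulate these with the scene view.

```bash
cat > h.py <<'E'
from station import *
import cv2,numpy as np,os
from scipy.spatial.transform import Rotation as R
np.set_printoptions(precision=4,suppress=True)
def cam(n):
    c=camera_info(n)
    if n=="wrist":
        T=np.eye(4);q=get_ee_rot();T[:3,:3]=R.from_quat(np.r_[q[1:],q[0]]).as_matrix();T[:3,3]=get_tcp_pos()
        T=T@c["tool_from_camera"]
    else: T=c["T"]
    return np.array(c["intrinsics"]),np.array(T)
def ray(c,p):
    K,T=c; d=np.linalg.inv(K)@[p[0],p[1],1.]; return T[:3,3],T[:3,:3]@(d*[1,-1,-1])
def onz(c,p,z):
    o,d=ray(c,p); return o+d*(z-o[2])/d[2]
def tri(obs):
    A=np.zeros((3,3));b=np.zeros(3)
    for c,p in obs:
        o,d=ray(c,p);d=d/np.linalg.norm(d);M=np.eye(3)-np.outer(d,d);A+=M;b+=M@o
    return np.linalg.solve(A,b)
def proj(c,P):
    K,T=c;q=T[:3,:3].T@(np.asarray(P)-T[:3,3]);q=K@(q*[1,-1,-1]);return q[:2]/q[2]
def quat(M):
    q=R.from_matrix(M).as_quat();return np.r_[q[3],q[:3]]
def down(xdir,zdir=(0,0,-1)):
    z=np.array(zdir,float);z/=np.linalg.norm(z);x=np.array(xdir,float);x-=z*(x@z);x/=np.linalg.norm(x)
    return np.c_[x,np.cross(z,x),z]
def seatR(yaw):
    c,s=np.cos(yaw),np.sin(yaw);a=np.radians(30)
    x=np.array([c*np.cos(a),s*np.cos(a),np.sin(a)]);y=np.array([-s,c,0]);return np.c_[x,y,np.cross(x,y)]
E
python3 - <<'E'
from h import *
t,s=cam("top"),cam("scene")
T=[(167.75,154.75),(231.25,129.25),(194.5,210),(253.5,185.5)]
S=[(313.75,302.2),(225.6,260.9),(337.2,254.7),(261.3,220.9)]
P=np.array([tri([(t,a),(s,b)]) for a,b in zip(T,S)]);print(P)
e=(P[0]+P[1]-P[2]-P[3])[:2];f=(P[0]+P[2]-P[1]-P[3])[:2]
y1=np.arctan2(e[1],e[0]);y2=np.arctan2(-f[0],f[1]);print("yaws",y1,y2,"c",P.mean(0))
M=seatR((y1+y2)/2);print((P-P.mean(0))@M)
print("peg top",tri([(t,(160+230/4,125+166/4)),(s,(220+202/3.2,210+27/3.2))]))
print("seat->peg pred",P.mean(0)+M@[0,-.03,.127])
# scanner from top view
print("head",onz(t,(292,173),.036),"tail",onz(t,(305,213.5),.036))
print("lamp",onz(t,(347,185),.036),onz(t,(359,225),.036))
E
```

```text
[[ 0.643   0.287   0.1262]
 [ 0.7352  0.0656  0.1214]
 [ 0.4585  0.2086  0.0087]
 [ 0.5499 -0.0105  0.0085]]
yaws 0.3956604327172306 0.3949679024474016 c [0.5966 0.1377 0.0662]
[[ 0.1168  0.12    0.0019]
 [ 0.1143 -0.1199 -0.0023]
 [-0.1155  0.1187  0.0002]
 [-0.1156 -0.1187  0.0001]]
peg top [0.5838 0.1035 0.2164]
seat->peg pred [0.5496 0.0856 0.1762]
head [ 0.5942 -0.1547  0.036 ] tail [ 0.4446 -0.201   0.036 ]
lamp [ 0.5495 -0.3563  0.036 ] [ 0.4029 -0.3967  0.036 ]
```

```bash
cat >> h.py <<'E'
PC=np.array([.5966,.1377,.0662]); YAW=.3953
M=seatR(YAW)
def S(x,y,z): return PC+M@[x,y,z+.045]   # seat coords -> world
QD=quat(down(M[:,0],-M[:,2]))
E
python3 - <<'E'
from h import *
p=S(0.03,0,.2);print(inverse_kinematics(p,QD))
move_pose(p,QD)
w=cam("wrist");im=read_camera("wrist")[:,:,::-1].copy();cv2.imwrite("pics/w1raw.png",im)
t=cam("top")
for x in(-.115,.115):
  for y in(-.12,.12): cv2.circle(im,tuple(int(round(v)) for v in proj(w,S(x,y,-.045))),3,(0,0,255),1)
for a in np.arange(0,1.61,.2):
  P=S(.12*np.sin(a),.09-.12*np.cos(a),.082);print(a,proj(w,P),proj(t,P)); cv2.circle(im,tuple(int(round(v)) for v in proj(w,P)),3,(0,255,0),1)
cv2.imwrite("pics/w1.png",im);print(get_time(),get_joint_pos())
E
```

```text
[ 0.0793 -0.0194  2.1251  0.2997  0.5542  1.0379]
0.0 [286.6306 216.4462] [223.0554 179.5314]
0.2 [284.9665 195.0528] [219.7079 173.618 ]
0.4 [278.6069 173.5688] [215.1064 168.4124]
0.6000000000000001 [267.5183 152.9633] [209.4146 164.1439]
0.8 [251.93   134.2837] [202.8502 161.0099]
1.0 [232.3726 118.5823] [195.678 159.164]
1.2000000000000002 [209.6863 106.8227] [188.1997 158.705 ]
1.4000000000000001 [184.9865  99.7749] [180.7388 159.6687]
1.6 [159.585   97.9213] [173.624  162.0232]
2.625 [ 0.0783 -0.0189  2.1247  0.2997  0.5542  1.0378]
```

View pics/w1.png

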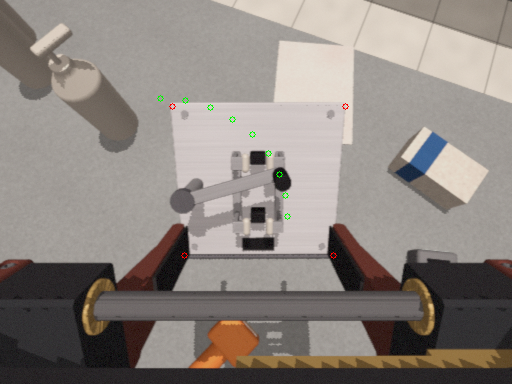

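The red markers sit on the panel corners, so the dock pose is good. The peg top is at about (281,175), so the keeper starts at about 0.4 rad. The pump bottle's base is at about (112,118), so I'll check gripper clearance to it before swinging.

Run:
```python
from h import *
w,t=cam("wrist"),cam("top")
print("bottle shoulder (z~.13?)",[onz(w,(80,80),z) for z in(.1,.15)],"base edge pt",onz(w,(118,140),0.0))
print("top view",[onz(t,(129,160),z) for z in(.05,.13,.195)])
for a in(.4,1,1.6):
  P=S(.12*np.sin(a),.09-.12*np.cos(a),.045); print(a,P,[ (inverse_kinematics(P,quat(down(d*(M[:,0]*np.cos(b)+M[:,1]*np.sin(b)),-M[:,2])))) for d,b in((1,-.8),(1,-.4),(1,0))])
b=np.array([.66,.3,0]);
```

```text
bottle shoulder (z~.13?) [array([0.6383, 0.4475, 0.1   ]), array([0.619 , 0.4003, 0.15  ])] base edge pt [0.5956 0.4134 0.    ]
top view [array([0.6406, 0.4458, 0.05  ]), array([0.6251, 0.4192, 0.13  ]), array([0.6125, 0.3977, 0.195 ])]
0.4 [0.6003 0.117  0.1675] [array([0.099 , 0.339 , 2.0531, 0.5467, 0.2846, 1.5836]), array([0.099 , 0.339 , 2.0531, 0.5467, 0.2846, 1.1836]), array([0.099 , 0.339 , 2.0531, 0.5467, 0.2846, 0.7836])]
1 [0.6261 0.1773 0.1946] [array([0.2149, 0.3386, 1.9609, 0.2746, 0.3372, 1.9543]), array([0.2149, 0.3386, 1.9609, 0.2746, 0.3372, 1.5543]), array([0.2149, 0.3386, 1.9609, 0.2746, 0.3372, 1.1543])]
1.6 [0.6149 0.2467 0.2041] [array([0.3538, 0.3375, 1.9327, 0.0607, 0.3488, 2.2778]), array([0.3538, 0.3375, 1.9327, 0.0607, 0.3488, 1.8778]), array([0.3538, 0.3375, 1.9327, 0.0607, 0.3488, 1.4778])]
```

```bash
cat >> h.py <<'E'
def Q(b): return quat(down(M[:,0]*np.cos(b)+M[:,1]*np.sin(b),-M[:,2]))
def peg(a,z=.045,r=.12): return S(r*np.sin(a),.09-r*np.cos(a),z)
E
python3 - <<'E'
from h import *
q=Q(-.57)
command_gripper(.5)
move_pose(peg(.39,.12),q)
print("hit",movel(peg(.39),v=.1,until_force=8))
command_gripper(.27);print(get_grip_width(),get_ft_force())
for a in np.linspace(.39,1.61,7)[1:]:
    movel(peg(a),v=.1); print(round(a,2),get_ft_force())
command_gripper(.5)
movel(peg(1.61,.14),v=.2)
move_pose(S(.03,0,.2),QD)
cv2.imwrite("pics/w2.png",read_camera("wrist")[:,:,::-1]);print(get_time())
E
```

```text
hit False
0.2703739180859815 [ 2.832  -5.8758  0.8526]
0.59 [-0.483  -0.2632 -0.4842]
0.8 [ 0.1465 -0.9392 -0.545 ]
1.0 [ 0.636  -0.3339 -1.0487]
1.2 [-0.0299  0.1719 -0.0756]
1.41 [-0.6033 -0.3293 -0.3659]
1.61 [-0.1346 -0.198   0.1868]
9.9167
```

View pics/w2.png

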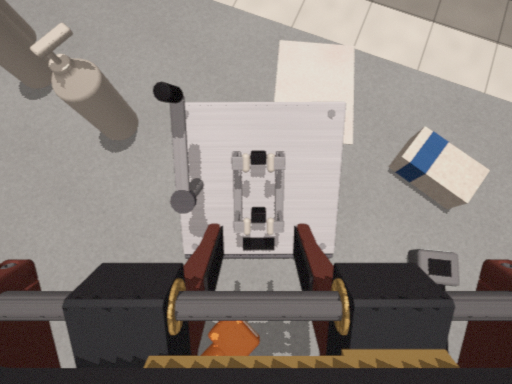

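The keeper is fully aside, with its peg at (165,92) and arm at (180,145), and the bottle hasn't moved. Next I'll look at the scanner from above.

Run:
```python
from h import *
w=cam("wrist");g=cv2.cvtColor(cv2.imread("pics/w2.png"),cv2.COLOR_BGR2GRAY)
for x in(.042,-.042):
    print("saddle top pred",proj(w,S(x,0,-.016)))
for r,c in((145,240),(203,240)):
    ys,xs=np.where(g[r:r+22,c:c+36]<45);print(xs.mean()+c,ys.mean()+r,xs.min()+c,xs.max()+c)
d=np.array([np.cos(.3),np.sin(.3),0]);mid=np.array([.509,-.181,0])
command_gripper(1.0)
move_pose(mid-.03*d+[0,0,.22],quat(down(d)))
w=cam("wrist");im=read_camera("wrist")[:,:,::-1];cv2.imwrite("pics/w3.png",im)
for k in(-.075,0,.06,.11): print(proj(w,mid+k*d+[0,0,.018]))
np.savez("w3.npz",K=w[0],T=w[1]);print(get_time())
```

```text
saddle top pred [259.0002 161.6358]
saddle top pred [259.0295 219.3819]
257.87421383647796 157.45283018867926 251 265
258.0 214.54444444444445 252 264
[259.5306 204.6713]
[259.5839 149.682 ]
[259.6313 100.8355]
[259.6745  56.3135]
11.925
```

View pics/w3.png

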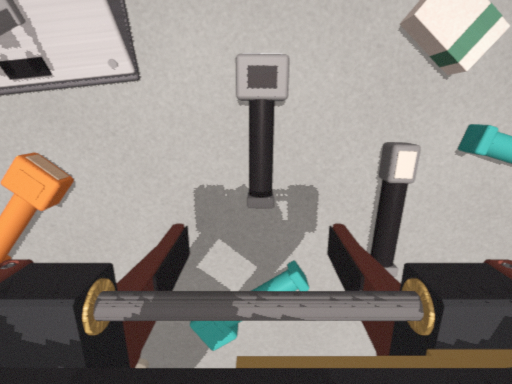

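The scanner handle runs from (262,100) to (260,195), with its wide head at (262,77). The lamp at (398,160) has the narrow head. I'll fit the handle, then grasp, lift and check.

Run:
```python
from h import *
f=np.load("w3.npz");w=(f["K"],f["T"])
g=cv2.cvtColor(cv2.imread("pics/w3.png"),cv2.COLOR_BGR2GRAY)
m=np.zeros_like(g);m[95:205,235:290]=(g[95:205,235:290]<42)*255
n,l,st,c=cv2.connectedComponentsWithStats(m);k=1+st[1:,4].argmax();print(st[k],c[k])
ys,xs=np.where(l==k);sel=(ys>105)&(ys<190)
p=np.polyfit(ys[sel],xs[sel],1);r0,r1=ys.min(),ys.max()+1
A=onz(w,(np.polyval(p,r0),r0),.030);B=onz(w,(np.polyval(p,r1),r1),.030)
d=A-B;L=np.linalg.norm(d);yaw=np.arctan2(d[1],d[0]);mid=(A+B)/2
print("len",L,"yaw",yaw,"mid",mid)
d/=L;q=quat(down(d));mid[2]=0
move_pose(mid+[0,0,.08],q)
print("hit",movel(mid+[0,0,.004],v=.1,until_force=6),get_tcp_pos())
command_gripper(0);print("w",get_grip_width()*88,get_finger_force(),get_ft_force())
movel(mid+[0,0,.14],v=.15);print(get_ft_force(),get_ft_torque(),get_time())
cv2.imwrite("pics/s4.png",read_camera("wrist")[:,:,::-1])
```

```text
[ 249  100   25   97 1095] [260.2858 149.9388]
len 0.12088051494781317 yaw 0.29435641043419647 mid [ 0.5093 -0.1816  0.03  ]
hit False [ 0.5097 -0.1818  0.0045]
w 31.4559697353803 29.958917498588562 [-0.3053 -0.0025  0.1154]
[ 0.8927  0.2574 -2.51  ] [-0.008   0.0307 -0.0333] 15.425
```

Run:
```python
from h import *
h=-.0135
move_pose(S(0,.001,.11+h),QD)
movel(S(0,.001,.035+h),v=.12);print(get_ft_force()@M,get_ft_torque())
for z in (.025,.02,.015,.01,.006,.003,0,-.002,-.004):
    r=movel(S(0,.001,z+h),v=.04,until_force=22)
    print(z,r,(M.T@(get_tcp_pos()-S(0,0,h))),get_ft_force()@M)
    if r: break
cv2.imwrite("pics/w5.png",read_camera("wrist")[:,:,::-1]);cv2.imwrite("pics/s5.png",read_camera("scene")[:,:,::-1])
print(get_time(),get_grip_width()*88)
a=cv2.imread("pics/w5.png")[:280,100:420];b=cv2.imread("pics/s5.png")[200:320,220:345]
b=cv2.resize(b,None,fx=3.5,fy=3.5,interpolation=cv2.INTER_CUBIC)
o=np.zeros((420,800,3),np.uint8);o[:280,:320]=a;o[:,330:330+b.shape[1]]=b;cv2.imwrite("pics/z5.png",o)
```

```text
[-0.565   0.5368 -0.8988] [-0.0915  0.3414 -0.0026]
0.025 False [0.0007 0.0006 0.0254] [ 0.4576 -0.2257 -1.3548]
0.02 False [0.0006 0.0008 0.0201] [ 0.9881 -1.0556 -4.4205]
0.015 False [0.0002 0.0009 0.0148] [ 1.0702 -1.074  -8.9768]
0.01 False [-0.0002  0.001   0.0096] [  0.6262  -1.4347 -13.4464]
0.006 False [-0.0001  0.0008  0.0061] [ 0.5212 -1.5917 -3.3959]
0.003 False [0.0002 0.0006 0.0042] [-2.0155 -2.2922 16.6398]
0 False [0.0005 0.0005 0.0017] [-1.5227 -1.4614 25.011 ]
-0.002 False [0.0007 0.0005 0.0001] [-2.291  -2.0866 31.6057]
-0.004 False [ 0.0009  0.0005 -0.0017] [-1.1122 -2.1733 35.9337]
19.95 31.571365172272003
```

View pics/z5.png

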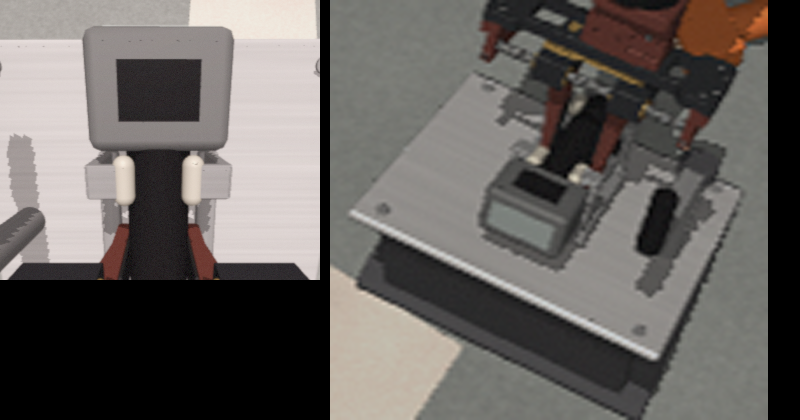

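The image shows the handle below the white noses, with the head uphill. The last steps read a firm push-back of up to 36 N, which I take to be the saddles. I'll release, back off and check.

Run:
```python
from h import *
movel(S(0,.001,.002-.0135),v=.05)
command_gripper(.65)
movel(S(0,.001,.08),v=.15)
move_pose(S(0.03,0,.2),QD)
w=cam("wrist");im=read_camera("wrist")[:,:,::-1].copy();sc=read_camera("scene")[:,:,::-1].copy();s=cam("scene")
print(get_time())
pts={'headtopfront±':[(.11,.031,.018),(.11,-.031,.018)],'headtopback':[(.06,.031,.018),(.06,-.031,.018)],'tail':[(-.075,.018,.018),(-.075,-.018,.018),(-.06,.018,.018),(-.06,-.018,.018)]}
for img,c,f in((im,w,'w6raw'),(sc,s,'s6raw')): cv2.imwrite(f"pics/{f}.png",img)
a=cv2.resize(im[80:270,150:370],None,fx=2,fy=2,interpolation=cv2.INTER_CUBIC);b=cv2.resize(sc[210:320,225:325],None,fx=3.4,fy=3.4,interpolation=cv2.INTER_CUBIC)
for k,v in pts.items():
  for P in v:
    u=(proj(w,S(*P))-[150,80]+.5)*2-.5;cv2.circle(a,tuple(int(round(x)) for x in u),3,(0,255,0),1)
    u=(proj(s,S(*P))-[225,210]+.5)*3.4-.5;cv2.circle(b,tuple(int(round(x)) for x in u),3,(0,255,0),1)
o=np.zeros((380,800,3),np.uint8);o[:380,:440]=a;o[:b.shape[0],450:450+b.shape[1]]=b;cv2.imwrite("pics/z6.png",o)
```

```text
22.3167
```

View pics/z6.png

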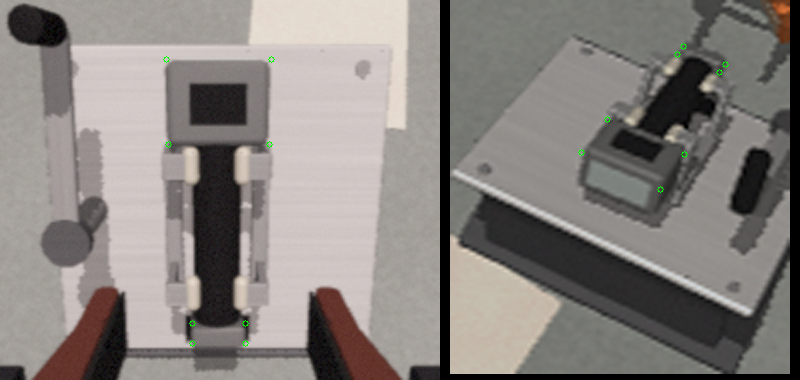

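The wrist view matches the predicted home pose to about 1 px, and both nose pairs are closed over the handle. Now I'll close the keeper.

Run:
```python
from h import *
q=Q(-.77)
command_gripper(.5)
move_pose(peg(1.57,.13),q)
print("hit",movel(peg(1.57),v=.1,until_force=8))
command_gripper(.27)
for a in np.linspace(1.57,0.04,9)[1:]:
    movel(peg(a),v=.1)
print(get_ft_force()@M, movel(peg(-.04),v=.05,until_force=12),get_ft_force()@M)
command_gripper(.5)
movel(peg(0,.14),v=.15)
move_pose(S(.03,0,.2),QD)
w=cam("wrist");im=read_camera("wrist")[:,:,::-1];cv2.imwrite("pics/w7.png",im);print(get_time(),proj(w,S(0,-.03,.082)))
```

```text
hit False
[ 1.0916  0.0358 -0.56  ] True [4.1328 2.8197 0.7167]
30.5333 [287.8886 215.9159]
```

View pics/w7.png

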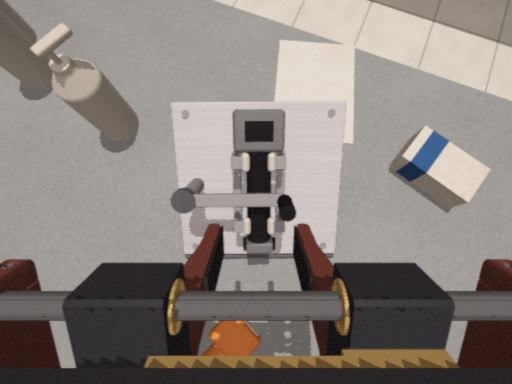

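The bar lies level across the scanner from (183,200) to (288,205), the peg is at its predicted closed position and it met the stop. The scanner is still home and the gripper is clear.

```bash
python3 -c "
from station import *
wait(.3);print(job_done())"
```

```text
the job is handed in; nothing more can be done
None
```

The scanner is docked head uphill with the jaws closed over its handle, the keeper bar is back at its closed stop, and I handed the job in at about 31 s; the hand-in call returned no verdict.

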